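# Set the boring jig's stop to its mark and load the block

## Robot

A 7-joint arm with a two-finger parallel gripper is mounted at the origin on the work surface. World frame = base frame: x ahead of the robot, y to its left, z up, the work surface at z = 0. Lengths are in m, angles in rad, forces in N, time in s.
With the tool pointing down it reaches from about 0.4 to 0.9 m from the base axis. Payload 5.6 kg.
Tool frame: the origin (TCP) lies on the centre line of the jaws, within the pads' length; the fingertips stand 17 mm ahead of it and the grasp point (between the pads) lies 2 mm behind it; z points along the fingers, y is the line along which they close (so a half turn about z gives the same grasp; the last joint's range is limited). The gripper opens to 92 mm and grips with 3 to 60 N. Pads are 20 mm wide; open, the fingers measure 128 mm over their backs; the gripper's body (75 mm by 189 mm) begins 69 mm behind the grasp point.
Start: joints at [1.061, 0.468, -0.012, 1.603, 0.006, 1.071, -0.056], TCP at [0.292, -0.58, 0.232] pointing down, gripper open.
Joint ranges: [-2.53, 2.53], [-0.31, 2.02], [-1.57, 1.55], [0.28, 2.44], [-1.29, 4.43], [0.15, 1.84], [-2.92, 2.92]. Speed limits (rad/s): [2.57, 2.57, 3.14, 3.14, 3.14, 3.14, 3.14].

## Interface

Orientations are given as a rotation vector (axis times angle).
In Python, from bench import robot, eyes, sensors gives the robot as it stands (robot), with the cameras (eyes) and the readings (sensors).
- The arm moves only by the tool shift_gripper, called after "Request:" by a JSON object that holds its "api" and its "payload". Schema: {"type":"object","properties":{"segments":{"type":"array","items":{"type":"object","properties":{"turn_vec":{"type":"array","items":{"type":"number"},"minItems":3,"maxItems":3},"trans":{"type":"array","items":{"type":"number"},"minItems":3,"maxItems":3},"aperture":{"type":"number"}},"additionalProperties":false,"required":["aperture"]},"minItems":1,"maxItems":20},"squeeze":{"type":"number"},"only":{"type":"string"},"quiet":{"type":"boolean"},"lines":{"type":"string"}},"required":["segments"],"additionalProperties":false}. segments is a list of rows, 1 to 20 of them, each an object with the fields turn_vec (a list: a rotation vector rx, ry, rz in parts of the range, where 1.0 means 2 pi rad), trans (a list: dx, dy, dz in shares of the most that a row can go, 1 being 50 mm), aperture (the finger opening in m); a field left out counts as zero (the opening has to be given); each row shifts and turns the commanded pose from where the row before left it, along the tool's axes as they then stand; what a row does not reach is not made up. A row lasts 1/10 s, in which the tool goes at most 0.05 m and 0.15 rad, less where a joint would pass 70% of its speed; a pose out of reach is approached as far as the arm can. The fingers move at their own pace and stop on an object; squeeze is the grip in N (left out, the last holds). Time passes only in rows, so rows that do not move let the fingers close. The tool returns the time, the measured TCP pose, the force, the opening and the grip force at its end. only (a regular expression) keeps the lines of the reply that match it, lines (a string "A,B") keeps lines A to B, and quiet returns only ok. Input that does not fit is refused with a message, and nothing moves.
- sensors.state(): the state, without advancing time (a new reading comes with each control period).
- eyes.read_camera(name): name is "scene" or "top"; returns a dict with "color" (420x560x3 uint8, red, green, blue), "camera_matrix" (3x3 intrinsics, pixels), "extrinsics" (4x4, takes a point from camera to world coordinates). Camera axes: x right, y down, z forward; pixel columns grow to the right and rows downward; lengths in m; the calibration is good to about 2 mm. A picture is of the moment at which its call begins. There is no depth.
- robot.sign_off(): hands the job in; it is judged then, once.
The state is a dict: "t": time; "joint_pos": joint angles; "qd": joint speeds; "effort": joint torques, N m; "position": TCP position; "ee_rot": TCP orientation; "ft_force": force on the tool from outside, world axes, zero at the start; "wrist_torque": the same for the moment, N m; "grip_width": finger opening in m; "gripper_force": force on a finger pad.
Only numpy, scipy, OpenCV 4.12 (cv2) and the standard library are available. Lean on these libraries where they do the work, as an engineer would, in place of code of your own. Each camera call takes 0.05 s, during which the arm holds its last target. There are 200 camera calls.

## Task

The stop of the boring jig is wound in too far and its rack has play: wind it back out at least half a centimetre past the long mark, then turn the knob clockwise until the pointer comes up to the mark in the closing direction, leave the play taken up and let go. Then take the longer pine block out of the two-slot stand by its ends, set it down on the bench, take it again across its width and set it upright, as it stood, in the jig between head and stop, without dropping it. Leave the shorter offcut, the jar and the sanding block where they are.

Things in the scene. Friction and masses are not known exactly. Their poses are not given: they have to be found in the camera images.
- jig: Boring jig fixed to the bench: plywood base 130 (x) x 290 (y) x 20 mm, origin at the centre of its underside, z up. Fixed hardwood head at the +y end: 60 (x) x 30 (y) mm, face at y = +100 mm, top 72 mm above the bench. Two steel rails, 5 mm high, 43 mm clear between, y -60 to +100 mm. Aluminium knob housing 64 x 64 mm, 45 mm high, at x = 0, y = -100 mm.
- stop (a joint): Travel (m) of the sliding hardwood stop along jig +y (closing, towards the head), 0 to 0.045. Stop 60 (x) x 30 (y) mm, top at 72 mm; its face is at jig y = 5 mm + travel; gap to the head 95 mm - travel. On the mark: travel 0.025, gap 70 mm. Starts at 0.033 to 0.042: the block does not fit. It moves 12 mm per rad of knob once the play is taken up, and stays where left.
- stop_pointer (a point): Tip of the dark steel pointer that sticks out of the stop's +x side over the scale, 15 mm behind the stop's face; moves with the stop along jig y.
- mark (a point): The one long dark line (3 mm wide) on the aluminium scale strip on the +x side of the jig's base (short ticks every 10 mm beside it): where the pointer must stand. At jig x = 50, y = 15 mm. Axes are the jig's: +y is the closing direction, so a pointer at positive y here is wound in too far; wound back means 5 mm or more on the negative side.
- knob_grip (a point): On the knob's vertical axis, 75 mm above the bench: where to grip. Black knob: disc 50 mm across, its top 55 mm above the bench; on it an upright grip bar 46 mm long (this point's x), 14 mm thick (its y), top 85 mm above the bench. The frame turns with the knob. Clockwise from above closes the stop. It takes about 0.2 N m; regrasp it if the wrist runs out.
- knob (a joint): Play: the knob's angle relative to the pinion (rad), -0.25 to +0.25, growing clockwise. +0.25: play taken up in the closing direction; -0.25: in the opening direction; between them the knob turns (0.5 rad in all) without moving the stop. Starts anywhere in this range, stays where left. Above 0.15 counts as taken up.
- nest (a point): Centre of the block's final place, on top of the base between the rails, midway between head and stop when the stop is on its mark; at jig x = 0, y = 65 mm, z = 20 mm, axes as the jig's. The block lies here with its long axis along y, 5 mm free at either end.
- stand: Dark steel stand fixed to the bench: base 56 (x) x 110 (y) x 10 mm, three upright plates 50 mm long (x), 8 mm thick, tops 56 mm above the bench, making two slots 38 mm wide at y = +23 and -23 mm, open at both ends. Origin at the centre of its underside. The bench on its +x side is free for 170 mm.
- block: The longer pine block, 60 (its x) x 34 (its y) x 40 mm high, about 50 g, origin at the centre of its underside. It starts upright in one of the stand's slots, long axis along the slot, 10 mm above the bench, its ends about 5 mm out of the slot, its top 6 mm below the plates' tops.
- offcut: The shorter pine offcut, 40 x 34 x 40 mm, in the stand's other slot; leave it. Origin at the centre of its underside.
- jar: Amber glass jar with a steel cap, 68 mm across, 100 mm high, at the far side of the bench; leave it. Origin at the centre of its underside.
- sander: Hand sanding block, 110 x 65 x 40 mm, rubber sole and dark wooden grip, on the left of the bench; leave it. Origin at the centre of its underside.

How it is judged:
On the way, in this order (a step that is already met when the one before it is completed fails the run):
1. the stop is wound back so that its pointer is well out past the mark (more than 4.5 mm), the block not yet in the jig (y of stop_pointer in the frame of mark below -0.0045 m and horizontal distance between block and nest above 0.05 m), for 0.1 s.
2. the pointer is brought up to within 2.5 mm of the mark with the play taken up in the closing direction, and the knob is let go, the block not yet in the jig (y of stop_pointer in the frame of mark between -0.0025 and 0.0025 m and value of joint knob above 0.15 rad and contact force between the fingers and knob below 0.1 N and horizontal distance between block and nest above 0.05 m), for 0.2 s.
3. the block stands on the bench, put down and let go, out of the stand and the jig (height (world z) of block below 0.004 m and angle between block's own z axis and vertical below 0.1 rad and contact force between the fingers and block below 0.1 N), for 0.1 s.
At the end, for the whole second after the job is handed in: Pointer within 2.5 mm of the mark, play taken up closing (joint knob above 0.15); block still and upright (0.08 rad) in the jig, long axis along y (0.12 rad), within 6 mm (x), 7 mm (y), 3 mm (z) of the nest point; offcut, jar and sanding block within 30 mm of their start (y of stop_pointer in the frame of mark between -0.0025 and 0.0025 m and value of joint knob above 0.15 rad and x of block in the frame of nest between -0.006 and 0.006 m and y of block in the frame of nest between -0.007 and 0.007 m and z of block in the frame of nest between -0.003 and 0.003 m and angle between block's own z axis and vertical below 0.08 rad and angle between the x axis of block and the y axis of nest, either way round below 0.12 rad and linear speed of block below 0.02 m/s and distance of each of offcut, jar, sander from where it was at the start of the episode below 0.03 m); the robot touches nothing.
It fails at once if the block is dropped: it falls free of the fingers faster than 0.35 m/s (a fall of about 6 mm) (linear speed of block above 0.35 m/s and contact force between the fingers and block below 0.02 N).
It fails at once if the offcut, the jar or the sanding block is moved more than 30 mm (distance of any of offcut, jar, sander from where it was at the start of the episode above 0.03 m).
It also fails if it takes over 61 s, if anything falls off the work surface, if the arm or the gripper's body presses on something with over 40 N, if the wrist force passes 120 N, or if a joint passes its speed limit or range.

## Working session

There is one attempt and no reset: what is moved stays moved. The work goes in short steps, Python scripts to look and compute and a tool call to move; the robot and the scene stay as the last step left them, time stands still between calls to the robot, and variables do not carry over. Pictures are saved under pics/ and viewed, at most 11 in all, crops included, and the job is handed in when it is done.

```bash
ls; mkdir -p pics
```

Run:
```python
from bench import robot, eyes, sensors
import cv2,numpy as np
np.set_printoptions(precision=4,suppress=True)
for n in("scene","top"):
    c=eyes.read_camera(n); cv2.imwrite(f"pics/{n}0.png",c["color"][...,::-1]); print(c["camera_matrix"],c["extrinsics"])
print(sensors.state())
```

```text
bench.py
pics
[[518.4505   0.     266.0522]
 [  0.     518.4505 211.4238]
 [  0.       0.       1.    ]] [[ 0.8685  0.4198 -0.2636  0.9355]
 [ 0.4956 -0.7431  0.4496 -0.5462]
 [-0.0071 -0.5211 -0.8534  1.1705]
 [ 0.      0.      0.      1.    ]]
[[407.6722   0.     281.0125]
 [  0.     407.6722 213.0452]
 [  0.       0.       1.    ]] [[-0.0294 -0.9808  0.1927  0.3489]
 [-0.9993  0.033   0.0159  0.0293]
 [-0.022  -0.1921 -0.9811  1.2201]
 [ 0.      0.      0.      1.    ]]
{'t': 0.1, 'joint_pos': array([ 1.061 ,  0.4683, -0.0116,  1.6035,  0.006 ,  1.0714, -0.0563]), 'qd': array([ 0.0011, -0.0014,  0.0004, -0.003 , -0.0001, -0.0008, -0.0007]), 'effort': array([  0.0014, -52.165 ,  -0.0121, -24.4366,  -0.0567,   0.0141,
         0.0001]), 'position': array([ 0.2923, -0.58  ,  0.2307]), 'ee_rot': array([-3.0549, -0.7263,  0.0007]), 'ft_force': array([0.8097, 0.4684, 0.6049]), 'wrist_torque': array([ 0.0252, -0.0669, -0.0068]), 'gripper_force': 0.0, 'grip_width': 0.09195824032158849}
```

View pics/scene0.png

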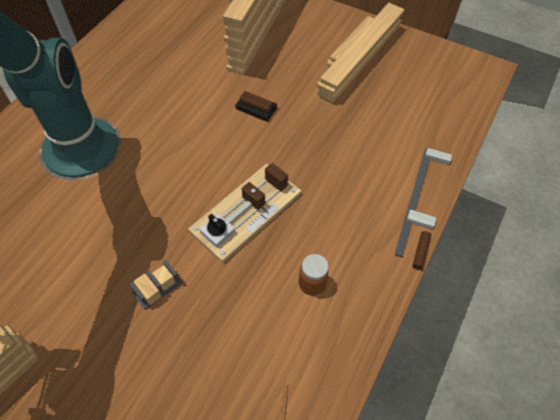

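View pics/top0.png

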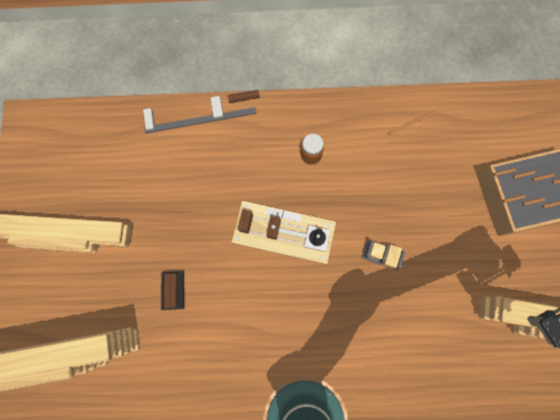

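Run:
```python
import cv2,numpy as np
t=cv2.imread("pics/top0.png");s=cv2.imread("pics/scene0.png")
def crop(im,x,y,w,h,k):
    o=cv2.resize(im[y:y+h,x:x+w],None,fx=k,fy=k,interpolation=cv2.INTER_CUBIC)
    for i in range(x-x%10+10,x+w,10): cv2.line(o,(int((i-x+.5)*k),0),(int((i-x+.5)*k),6 if i%50 else 14),(0,255,0),1)
    for j in range(y-y%10+10,y+h,10): cv2.line(o,(0,int((j-y+.5)*k)),(6 if j%50 else 14,int((j-y+.5)*k)),(0,255,0),1)
    return o
cv2.imwrite("pics/c1.png",crop(t,228,198,112,70,7))
cv2.imwrite("pics/c2.png",crop(s,185,160,120,100,6))
a=crop(t,358,230,54,46,7);b=crop(s,127,256,56,54,7)
h=max(a.shape[0],b.shape[0]);o=np.zeros((h,a.shape[1]+b.shape[1],3),np.uint8);o[:a.shape[0],:a.shape[1]]=a;o[:b.shape[0],a.shape[1]:]=b
cv2.imwrite("pics/c3.png",o)
```

```text
(no output)
```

View pics/c1.png

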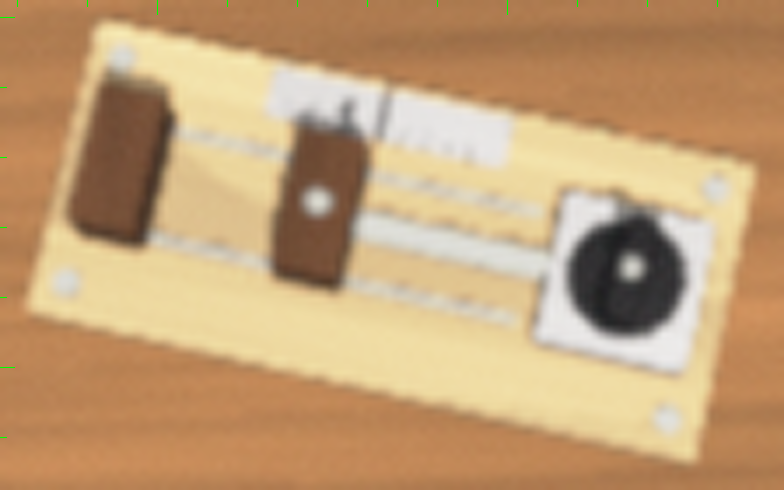

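View pics/c2.png

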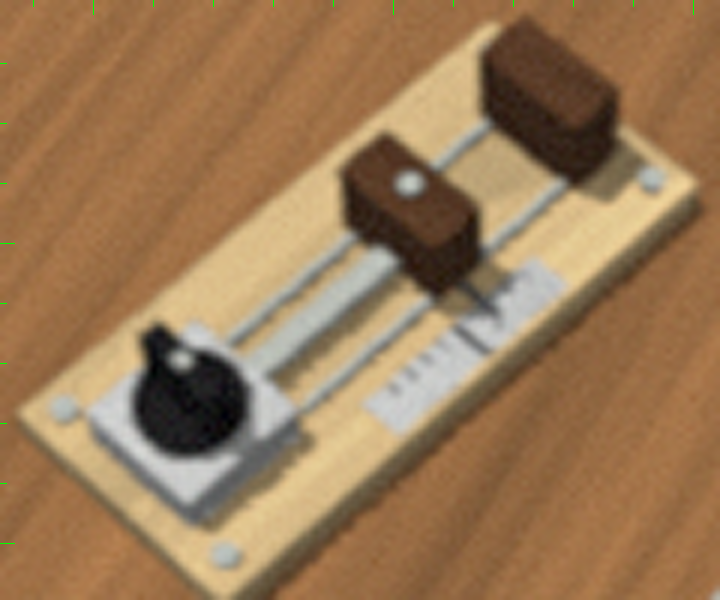

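View pics/c3.png

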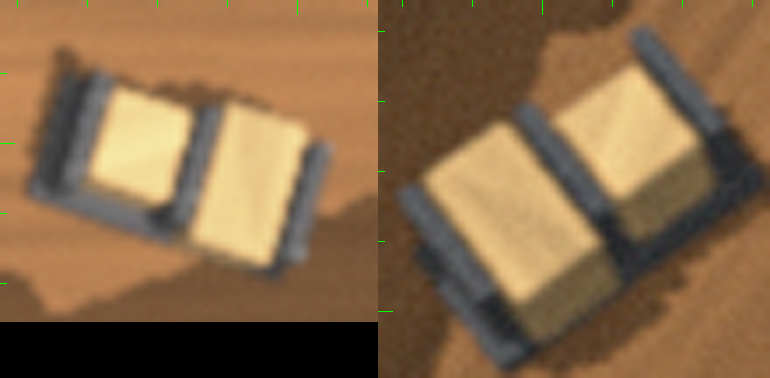

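Create h.py:
```python
from bench import robot, eyes, sensors
import cv2,numpy as np
from scipy.optimize import least_squares
from scipy.spatial.transform import Rotation as R
np.set_printoptions(precision=4,suppress=True)
K={};E={}
def cam(n):
    c=eyes.read_camera(n);K[n]=c["camera_matrix"];E[n]=np.linalg.inv(c["extrinsics"]);return c["color"][...,::-1].copy()
def proj(n,p):
    q=E[n][:3,:3]@np.asarray(p,float)+E[n][:3,3];q=K[n]@q;return q[:2]/q[2]
def W(pose,p):
    x,y,a=pose;c,s=np.cos(a),np.sin(a);return np.array([x+c*p[0]-s*p[1],y+s*p[0]+c*p[1],p[2]])
def px(u,o,k): return np.array([o[0]+(u[0]+.5)/k-.5,o[1]+(u[1]+.5)/k-.5])
def fit(obs,x0,bz=True):  # obs: (cam,pixel,local pt); pose + z shift
    f=lambda v:np.concatenate([proj(n,W(v[:3],p)+[0,0,v[3]])-u for n,u,p in obs])
    r=least_squares(f,list(x0)+[0],loss='soft_l1');return r.x,r.fun.reshape(-1,2)
def tri(obs):
    f=lambda v:np.concatenate([proj(n,v)-u for n,u in obs])
    r=least_squares(f,[.5,0,.05]);return r.x,r.fun
```

Create m.py:
```python
from h import *
im={n:cam(n) for n in("top","scene")}
T=lambda u:px(u,(228,198),7);S=lambda u:px(u,(185,160),6)
c=[(.065,.145,.02),(.065,-.145,.02),(-.065,-.145,.02),(-.065,.145,.02)]
o=[("top",T(u),p) for u,p in zip([(97,22),(757,165),(697,462),(27,312)],c)]+[("scene",S(u),p) for u,p in zip([(698,188),(228,602),(18,412),(493,20)],c)]
j,r=fit(o,(.45,0,-.2));print("jig",j,'\n',r)
for nm,a,b in(("ptr",(350,103),(497,315)),("mark",(385,110),(475,340)),("bardot",(632,266),(182,360))):
    p,f=tri([("top",T(a)),("scene",S(b))]);d=p[:2]-j[:2];C,s_=np.cos(j[2]),np.sin(j[2]);print(nm,p,"jig",C*d[0]+s_*d[1],-s_*d[0]+C*d[1],f)
T=lambda u:px(u,(358,230),7);S=lambda u:px((u[0]-378,u[1]),(127,256),7)
for nm,tt,ss,L in(("block",[(222,103),(312,130),(272,262),(190,238)],[(502,122),(603,245),(520,305),(420,180)],.03),("offcut",[(110,88),(193,112),(168,205),(88,178)],[(638,65),(697,140),(622,200),(553,118)],.02)):
    # local x up(+world x), y left
    ct=[(L,.017,.05),(L,-.017,.05),(-L,-.017,.05),(-L,.017,.05)]
    cs=[(L,-.017,.05),(-L,-.017,.05)] 
    o=[("top",T(u),p) for u,p in zip(tt,ct)]
    best=None
    for k in range(4):
        for sg in(1,-1):
            oo=o+[("scene",S(u),ct[(k+sg*i)%4]) for i,u in enumerate(ss)]
            b,r=fit(oo,(.4,-.25,-.2));e=np.abs(r).sum()
            if best is None or e<best[0]:best=(e,b,r)
    print(nm,best[1],'\n',best[2])
np.save("jig.npy",j)
q=sensors.state();Rm=R.from_rotvec(q["ee_rot"]).as_matrix();print(Rm,q["position"])
# knob bright crops
bl=[]
for n,(x,y) in(("top",(305,222)),("scene",(200,205))):
    a=im[n][y:y+30,x:x+30].astype(float)/255;a=(np.clip(a*3.0,0,1)**.6*255).astype(np.uint8)
    bl.append(cv2.resize(a,None,fx=12,fy=12,interpolation=cv2.INTER_CUBIC))
cv2.imwrite("pics/k1.png",np.hstack(bl))
```

```bash
python3 m.py
```

```text
jig [ 0.5286  0.0428 -0.254  -0.0044] 
 [[ 0.3396 -0.1294]
 [-0.0342  0.0557]
 [-0.2524  0.2421]
 [-0.1514  0.0044]
 [ 0.4732 -0.8269]
 [-0.2099  0.4659]
 [ 0.0263  0.272 ]
 [-0.1672  0.0317]]
ptr [0.5858 0.0584 0.0239] jig 0.05148496461315712 0.029408557735289748 [ 0.2046  0.196   0.2334 -0.0752]
mark [0.583  0.0437 0.0217] jig 0.05238016867117615 0.014551143697569996 [ 0.1257  0.12    0.1428 -0.0453]
bardot [ 0.5035 -0.0544  0.0836] jig 0.00010340044858705294 -0.10047542553277497 [ 0.2852  0.262   0.3251 -0.0867]
block [ 0.4439 -0.2694 -0.3405 -0.0049] 
 [[ 1.0385 -0.1086]
 [-0.294  -0.3833]
 [ 0.0672  0.8085]
 [ 0.1644  0.5755]
 [ 0.3839 -0.3362]
 [ 0.3678 -0.1192]
 [ 0.0521  0.3149]
 [ 0.029   0.0408]]
offcut [ 0.4606 -0.2257 -0.3412 -0.0042] 
 [[ 0.5276 -0.0183]
 [ 0.1398  0.1346]
 [ 0.0475  0.1414]
 [-0.0541  0.3647]
 [-0.1707 -0.7651]
 [ 1.0982  0.0958]
 [-0.0473  0.2455]
 [ 0.1762  0.1644]]
[[ 0.8931  0.4499 -0.0005]
 [ 0.4499 -0.8931  0.0008]
 [-0.0001 -0.001  -1.    ]] [ 0.2923 -0.5802  0.231 ]
```

View pics/k1.png

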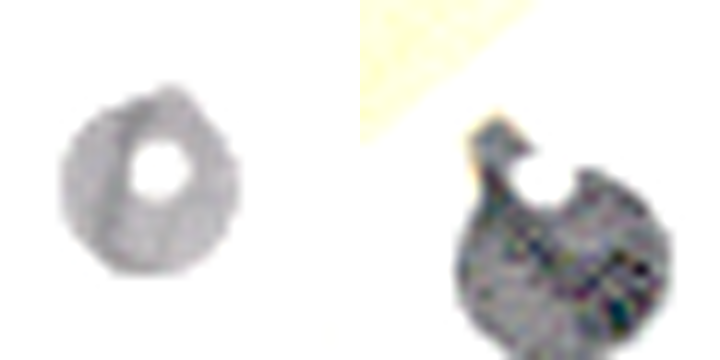

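Create k.py:
```python
from h import *
def knob(dbg=False):
    j=np.load("jig.npy");c=W(j,(0,-.1,0))[:2];best=[]
    ms={}
    for n in("top","scene"):
        im=cam(n);d=proj(n,[*c,.06]);o=np.round(d).astype(int)-16
        a=cv2.resize(im[o[1]:o[1]+32,o[0]:o[0]+32],None,fx=8,fy=8,interpolation=cv2.INTER_CUBIC).max(2)
        ms[n]=(o,a<105)
    for th in np.arange(0,np.pi,.02):
        e=0
        for n,(o,m) in ms.items():
            r=np.zeros(m.shape,np.uint8);ph=np.linspace(0,6.28,40)
            P=[[(c[0]+.025*np.cos(p),c[1]+.025*np.sin(p),z) for p in ph for z in(.045,.055)],
               [W((*c,th),(sx*.023,sy*.007,z)) for sx in(1,-1) for sy in(1,-1) for z in(.055,.085)]]
            for q in P:
                u=np.array([((proj(n,p)-o)+.5)*8-.5 for p in q]).astype(np.float32)
                cv2.fillConvexPoly(r,cv2.convexHull(u).astype(np.int32),1)
            dot=np.array([((proj(n,[*c,.085])-o)+.5)*8-.5]).astype(int)[0]
            w=np.ones(m.shape,np.uint8);cv2.circle(w,tuple(int(v) for v in dot),22,0,-1)
            e+=((r>0)!=m)[w>0].sum()
        best.append((e,th))
    best.sort();return c,best
if __name__=="__main__":
    c,b=knob();print(c,[(int(e),round(t,2)) for e,t in b[::3][:12]]);print("worst",b[-1])
```

```bash
python3 k.py
```

```text
Traceback (most recent call last):
  File "k.py", line 24, in <module>
    c,b=knob();print(c,[(int(e),round(t,2)) for e,t in b[::3][:12]]);print("worst",b[-1])
        ~~~~^^
  File "k.py", line 3, in knob
    j=np.load("jig.npy");c=W(j,(0,-.1,0))[:2];best=[]
                           ~^^^^^^^^^^^^^
  File "h.py", line 12, in W
    x,y,a=pose;c,s=np.cos(a),np.sin(a);return np.array([x+c*p[0]-s*p[1],y+s*p[0]+c*p[1],p[2]])
    ^^^^^
ValueError: too many values to unpack (expected 3)
```

```bash
sed -i 's/W(j,(0/W(j[:3],(0/' k.py; python3 k.py
```

```text
[ 0.5035 -0.054 ] [(7662, np.float64(3.08)), (7685, np.float64(3.06)), (7704, np.float64(3.02)), (7711, np.float64(2.9)), (7718, np.float64(2.76)), (7743, np.float64(2.72)), (7759, np.float64(0.02)), (7767, np.float64(2.84)), (7778, np.float64(2.74)), (7816, np.float64(2.7)), (7902, np.float64(0.12)), (7977, np.float64(0.16))]
worst (np.int64(10320), np.float64(1.72))
```

Careful with the scale: shifts go in shares of 50 mm and turns go in shares of 2 pi rad. That gives: 0.0355 m is 0.71, -0.0312 m is -0.624, 0.144 rad / 6.2832 = 0.0229.

Request:
{"api": "shift_gripper", "payload": {"segments": [{"trans":[0.71,-0.624,0],"aperture":0.06},{"trans":[0.71,-0.624,0],"aperture":0.06},{"trans":[0.71,-0.624,0],"aperture":0.06},{"trans":[0.71,-0.624,0],"aperture":0.06},{"trans":[0.71,-0.624,0],"aperture":0.06},{"trans":[0.71,-0.624,0],"aperture":0.06},{"trans":[0.71,-0.624,0],"aperture":0.06},{"trans":[0.71,-0.624,0],"aperture":0.06},{"trans":[0.71,-0.624,0],"aperture":0.06},{"trans":[0.71,-0.624,0],"aperture":0.06},{"trans":[0.71,-0.624,0],"aperture":0.06},{"trans":[0.71,-0.624,0],"aperture":0.06},{"turn_vec":[0,0,0.0229],"aperture":0.06},{"turn_vec":[0,0,0.0229],"aperture":0.06},{"turn_vec":[0,0,0.0229],"aperture":0.06},{"turn_vec":[0,0,0.0229],"aperture":0.06},{"turn_vec":[0,0,0.0229],"aperture":0.06},{"aperture":0.06},{"aperture":0.06}], "squeeze": 20}}

```text
t: 2.2
position: [0.5045, -0.0543, 0.2316]
ee_rot: [3.117, -0.391, 0.0]
ft_force: [0.8, -0.2, 0.7]
grip_width: 0.0598
gripper_force: 0.0
```

Create st.py:
```python
from h import *
import sys
q=sensors.state();Rm=R.from_rotvec(q["ee_rot"]).as_matrix()
print("t",q["t"],"pos",q["position"],"yang",np.arctan2(Rm[1,1],Rm[0,1]),"zax",Rm[:,2],"j",q["joint_pos"],"w",q["grip_width"],"F",q["ft_force"])
if len(sys.argv)>3:
    t=np.array([float(v) for v in sys.argv[1:4]]);print("tool delta",Rm.T@(t-q["position"]))
if len(sys.argv)>4:
    d=float(sys.argv[4])-np.arctan2(Rm[1,1],Rm[0,1]);d=(d+np.pi/2)%np.pi-np.pi/2;print("rz",-d)
```

```bash
python3 st.py 0.5035 -0.054 0.077 -1.82
```

```text
t 2.2 pos [ 0.5045 -0.0543  0.2316] yang -1.8204470008451088 zax [ 0.0001 -0.0001 -1.    ] j [ 0.2215  0.2406 -0.2082  1.9363  0.0599  0.9704 -1.8352] w 0.05981719547704084 F [ 0.8153 -0.2067  0.6828]
tool delta [-0.0011 -0.0001  0.1546]
rz -0.00044700084510873594
```

Converted, 0.04 m is 0.8, 0.024 m is 0.48.

Request:
{"api": "shift_gripper", "payload": {"segments": [{"trans":[-0.02,0,0.8],"aperture":0.05},{"trans":[0,0,0.8],"aperture":0.05},{"trans":[0,0,0.8],"aperture":0.05},{"trans":[0,0,0.48],"aperture":0.05},{"trans":[0,0,0.212],"aperture":0.05},{"aperture":0.05},{"aperture":0.0},{"aperture":0.0},{"aperture":0.0},{"aperture":0.0},{"aperture":0.0}], "squeeze": 25}}

```text
t: 3.3
position: [0.5039, -0.0531, 0.0777]
ee_rot: [-3.115, 0.396, -0.002]
ft_force: [-0.5, -0.7, 4.4]
grip_width: 0.014
gripper_force: 25.0
```

```bash
python3 st.py
```

```text
t 3.3 pos [ 0.5039 -0.0531  0.0777] yang -1.8237779234973368 zax [ 0.0012  0.0011 -1.    ] j [ 0.1864  0.4654 -0.1779  2.0517  0.1325  0.6339 -1.9036] w 0.014030531373954375 F [-0.4737 -0.6936  4.4426]
```

Converted, -0.12 rad / 6.2832 = -0.0191.

Request:
{"api": "shift_gripper", "payload": {"segments": [{"turn_vec":[0,0,-0.0191],"aperture":0},{"turn_vec":[0,0,-0.0191],"aperture":0},{"turn_vec":[0,0,-0.0191],"aperture":0},{"turn_vec":[0,0,-0.0191],"aperture":0},{"turn_vec":[0,0,-0.0191],"aperture":0},{"turn_vec":[0,0,-0.0191],"aperture":0},{"turn_vec":[0,0,-0.0191],"aperture":0},{"turn_vec":[0,0,-0.0191],"aperture":0},{"turn_vec":[0,0,-0.0191],"aperture":0},{"turn_vec":[0,0,-0.0191],"aperture":0},{"turn_vec":[0,0,-0.0191],"aperture":0},{"turn_vec":[0,0,-0.0191],"aperture":0},{"turn_vec":[0,0,-0.0191],"aperture":0},{"turn_vec":[0,0,-0.0191],"aperture":0},{"turn_vec":[0,0,-0.0191],"aperture":0},{"turn_vec":[0,0,-0.0191],"aperture":0},{"aperture":0}]}}

```text
t: 5.0
position: [0.5038, -0.0531, 0.0777]
ee_rot: [-2.109, -2.328, -0.002]
ft_force: [-1.7, 2.8, 6.4]
grip_width: 0.0139
gripper_force: 25.0
```

```bash
python3 st.py
```

Create p.py:
```python
from h import *
import sys
j=np.load("jig.npy")[:3]
# rectified view of scale strip plane z=.022 : jig y 55..-25mm across, x 20..70 mm ; 10 px/mm
o=[]
for n in("top","scene"):
    im=cam(n);src=np.array([proj(n,W(j,(x,y,.022))) for x,y in((.035,.055),(.035,-.02),(.065,-.02),(.065,.055))],np.float32)
    dst=np.array([(0,290),(749,290),(749,0),(0,0)],np.float32)
    o.append(cv2.warpPerspective(im,cv2.getPerspectiveTransform(src,dst),(750,290),flags=cv2.INTER_CUBIC))
v=np.vstack(o)
cv2.imwrite("pics/"+sys.argv[1],v)
for i in range(2):
    g=o[i].min(2).astype(float)
    for lo,hi,l in((100,150,"x50-55"),(40,100,"x55-61")): 
        r=g[lo:hi].mean(0); print(["top","scene"][i],l,[(round(55-k*.1,1),int(r[k])) for k in range(0,750,25)])
```

```bash
python3 p.py s1.png
```

```text
t 5.0 pos [ 0.5038 -0.0531  0.0777] yang 0.09867236383440121 zax [ 0.0009  0.0013 -1.    ] j [ 0.5624  0.5576 -0.6474  2.0279  0.5052  0.7166 -0.3042] w 0.01389087172627885 F [-1.6542  2.7534  6.4028]
top x50-55 [(55.0, 227), (52.5, 228), (50.0, 227), (47.5, 226), (45.0, 225), (42.5, 226), (40.0, 228), (37.5, 228), (35.0, 228), (32.5, 228), (30.0, 229), (27.5, 229), (25.0, 229), (22.5, 229), (20.0, 225), (17.5, 188), (15.0, 175), (12.5, 191), (10.0, 192), (7.5, 179), (5.0, 209), (2.5, 229), (0.0, 232), (-2.5, 232), (-5.0, 232), (-7.5, 233), (-10.0, 233), (-12.5, 233), (-15.0, 233), (-17.5, 233)]
top x55-61 [(55.0, 224), (52.5, 225), (50.0, 225), (47.5, 224), (45.0, 223), (42.5, 223), (40.0, 224), (37.5, 226), (35.0, 225), (32.5, 224), (30.0, 224), (27.5, 225), (25.0, 227), (22.5, 228), (20.0, 216), (17.5, 188), (15.0, 174), (12.5, 205), (10.0, 224), (7.5, 222), (5.0, 222), (2.5, 226), (0.0, 227), (-2.5, 228), (-5.0, 229), (-7.5, 228), (-10.0, 2
[... 154 characters left out ...]
7.5, 206), (35.0, 204), (32.5, 206), (30.0, 209), (27.5, 207), (25.0, 207), (22.5, 208), (20.0, 212), (17.5, 204), (15.0, 161), (12.5, 118), (10.0, 128), (7.5, 134), (5.0, 154), (2.5, 195), (0.0, 212), (-2.5, 215), (-5.0, 212), (-7.5, 211), (-10.0, 214), (-12.5, 215), (-15.0, 215), (-17.5, 216)]
scene x55-61 [(55.0, 203), (52.5, 202), (50.0, 201), (47.5, 199), (45.0, 200), (42.5, 200), (40.0, 201), (37.5, 206), (35.0, 203), (32.5, 204), (30.0, 204), (27.5, 204), (25.0, 207), (22.5, 205), (20.0, 213), (17.5, 197), (15.0, 153), (12.5, 133), (10.0, 176), (7.5, 200), (5.0, 204), (2.5, 206), (0.0, 213), (-2.5, 211), (-5.0, 211), (-7.5, 212), (-10.0, 212), (-12.5, 213), (-15.0, 212), (-17.5, 210)]
```

View pics/s1.png

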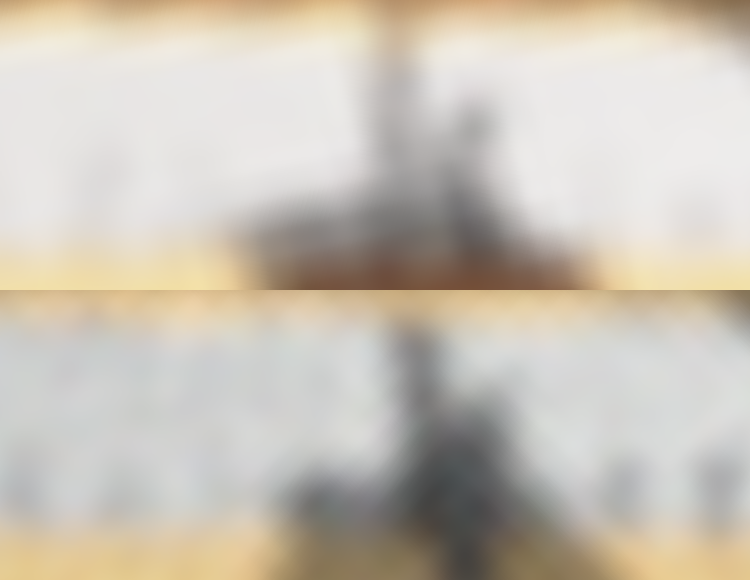

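Converted, -0.1 rad / 6.2832 = -0.0159.

Request:
{"api": "shift_gripper", "payload": {"segments": [{"turn_vec":[0,0,-0.0159],"aperture":0},{"aperture":0}]}}

```text
t: 5.3
position: [0.5038, -0.0531, 0.0777]
ee_rot: [-1.991, -2.43, -0.002]
ft_force: [-1.2, 3.7, 6.5]
grip_width: 0.0136
gripper_force: 25.0
```

Create dot.py:
```python
from h import *
import sys
j=np.load("jig.npy")[:3];y0=float(sys.argv[1])
ob={}
for n in("top","scene"):
    im=cam(n);u=proj(n,W(j,(0,y0,.074)));o=np.round(u).astype(int)-5
    a=im[o[1]:o[1]+11,o[0]:o[0]+11].min(2).astype(float)
    k=np.unravel_index(a.argmax(),a.shape);w=np.zeros_like(a)
    ys,xs=np.mgrid[:11,:11];m=(xs-k[1])**2+(ys-k[0])**2<=6.3;w=np.clip(a-np.median(a[(xs-k[1])**2+(ys-k[0])**2<=16])-15,0,None)*m
    ob[n]=o+np.array([(w*xs).sum(),(w*ys).sum()])/w.sum();print(n,ob[n],u,a.max())
p,f=tri(list(ob.items()));d=p[:2]-j[:2];C,S=np.cos(j[2]),np.sin(j[2]);print("dot",p,"jig x,y",C*d[0]+S*d[1],-S*d[0]+C*d[1],f)
for n in ob:
    g=least_squares(lambda v:proj(n,W(j,(v[0],v[1],.073)))-ob[n],[0,y0]);print(n,"at z.073:",g.x)
```

```bash
python3 dot.py 0.007;python3 st.py
```

```text
top [280.8806 227.9644] [280.8678 228.0923] 213.0
scene [251.5    191.0724] [246.7747 195.0605] 176.0
dot [0.5346 0.0549 0.0851] jig x,y 0.0027895920028827973 0.013182176643572508 [-2.0165 -1.9142 -2.3651  0.7329]
top at z.073: [0.0005 0.0071]
scene at z.073: [-0.0005  0.0243]
t 5.4 pos [ 0.5038 -0.0531  0.0777] yang 0.1964677068220105 zax [ 0.0009  0.001  -1.    ] j [ 0.5793  0.5649 -0.67    2.027   0.5245  0.7234 -0.2228] w 0.013903430690248035 F [-2.0063  3.5462  6.3445]
```

Converted, 0.11 rad / 6.2832 = 0.0175.

Request:
{"api": "shift_gripper", "payload": {"segments": [{"turn_vec":[0,0,0.0175],"aperture":0},{"turn_vec":[0,0,0.0175],"aperture":0},{"turn_vec":[0,0,0.0175],"aperture":0},{"turn_vec":[0,0,0.0175],"aperture":0},{"turn_vec":[0,0,0.0175],"aperture":0},{"turn_vec":[0,0,0.0175],"aperture":0},{"turn_vec":[0,0,0.0175],"aperture":0},{"turn_vec":[0,0,0.0175],"aperture":0},{"turn_vec":[0,0,0.0175],"aperture":0},{"turn_vec":[0,0,0.0175],"aperture":0},{"aperture":0},{"aperture":0}]}}

```text
t: 6.6
position: [0.5039, -0.0531, 0.0777]
ee_rot: [-2.967, -1.033, -0.002]
ft_force: [-1.3, 3.9, 7.1]
grip_width: 0.0138
gripper_force: 25.0
```

```bash
python3 dot.py 0.014;python3 st.py;python3 p.py s2.png >/dev/null
```

```text
top [278.3786 227.4537] [278.4706 227.5588] 212.0
scene [248.3635 193.8369] [248.7418 193.3963] 197.0
dot [0.532  0.056  0.0727] jig x,y -4.975673356445373e-05 0.013611614522891193 [ 0.2335  0.2214  0.2735 -0.0844]
top at z.073: [0.0004 0.0144]
scene at z.073: [-0.0002  0.0128]
t 6.7 pos [ 0.5039 -0.0531  0.0776] yang -0.9008627173425279 zax [ 0.001   0.0007 -1.    ] j [ 0.3718  0.4971 -0.4055  2.0395  0.3097  0.6622 -1.1369] w 0.013903394342867676 F [-1.5991  4.4182  6.3253]
```

View pics/s2.png

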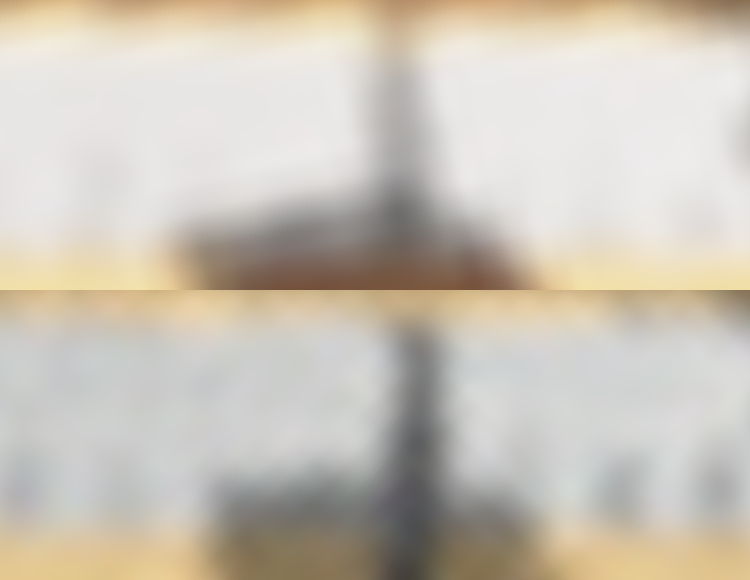

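Converted, -0.05 m is -1, -0.04 m is -0.8, 0.05 rad / 6.2832 = 0.008.

Request:
{"api": "shift_gripper", "payload": {"segments": [{"turn_vec":[0,0,0.008],"aperture":0},{"aperture":0},{"aperture":0.02},{"aperture":0.05},{"aperture":0.05},{"trans":[0,0,-0.6],"aperture":0.05},{"trans":[0,0,-1],"aperture":0.092},{"trans":[0,0,-0.8],"aperture":0.092},{"aperture":0.092},{"aperture":0.092}]}}

```text
t: 7.8
position: [0.5037, -0.0548, 0.1975]
ee_rot: [2.992, 0.952, 0.002]
ft_force: [-0.1, -0.7, -1.0]
grip_width: 0.0738
gripper_force: 0.0
```

```bash
python3 dot.py 0.015;python3 st.py 0.4439 -0.2694 0.15 -0.34
```

```text
top [278.2398 227.4372] [278.1283 227.4826] 214.0
scene [248.414  193.7461] [249.0222 193.1591] 191.0
dot [0.532  0.0564 0.0727] jig x,y -0.00012778227011370083 0.01394582103305887 [ 0.2517  0.2388  0.295  -0.0911]
top at z.073: [0.0003 0.0148]
scene at z.073: [-0.0003  0.0131]
t 7.9 pos [ 0.5025 -0.0545  0.1957] yang -0.9542924276829652 zax [-0.0024  0.     -1.    ] j [ 0.4388  0.316  -0.4685  1.9602  0.1789  0.9078 -1.0751] w 0.08177035027521172 F [ 0.3901 -0.8196  0.556 ]
tool delta [-0.1719  0.1415  0.0458]
rz -0.6142924276829653
```

Converted, -0.0344 m is -0.688, 0.0283 m is 0.566, -0.123 rad / 6.2832 = -0.0196.

Request:
{"api": "shift_gripper", "payload": {"segments": [{"trans":[-0.688,0.566,0],"aperture":0.092},{"trans":[-0.688,0.566,0],"aperture":0.092},{"trans":[-0.688,0.566,0],"aperture":0.092},{"trans":[-0.688,0.566,0],"aperture":0.092},{"trans":[-0.688,0.566,0],"aperture":0.092},{"turn_vec":[0,0,-0.0196],"aperture":0.092},{"turn_vec":[0,0,-0.0196],"aperture":0.092},{"turn_vec":[0,0,-0.0196],"aperture":0.092},{"turn_vec":[0,0,-0.0196],"aperture":0.092},{"turn_vec":[0,0,-0.0196],"aperture":0.092},{"aperture":0.092},{"aperture":0.092}], "squeeze": 15}}

```text
t: 9.1
position: [0.4443, -0.2689, 0.1957]
ee_rot: [-2.565, -1.81, 0.001]
ft_force: [0.2, 0.2, 0.2]
grip_width: 0.092
gripper_force: 0.0
```

```bash
python3 st.py 0.4439 -0.2694 0.035 -0.34
```

Run:
```python
from h import *
o=[]
for n in("top","scene"):
    im=cam(n);u=proj(n,[.45,-.26,.05]);x,y=np.round(u).astype(int)-30
    o.append(cv2.resize(im[y:y+60,x:x+60],None,fx=6.5,fy=6.5,interpolation=cv2.INTER_CUBIC))
cv2.imwrite("pics/g1.png",np.hstack(o))
```

```text
t 9.1 pos [ 0.4443 -0.2689  0.1957] yang -0.3420858524847436 zax [-0.0019  0.0015 -1.    ] j [ 0.8818  0.3421 -0.4818  1.9279  0.196   0.9197 -0.0381] w 0.0920105995063612 F [0.1969 0.2193 0.1937]
tool delta [-0.0007  0.0001  0.1607]
rz -0.0020858524847435778
```

Converted, 0.045 m is 0.9, 0.035 m is 0.7.

Request:
{"api": "shift_gripper", "payload": {"segments": [{"trans":[-0.014,0,0.9],"aperture":0.092},{"trans":[0,0,0.9],"aperture":0.092},{"trans":[0,0,0.7],"aperture":0.092},{"trans":[0,0,0.4],"aperture":0.092},{"trans":[0,0,0.33],"aperture":0.092},{"aperture":0.092},{"aperture":0.04},{"aperture":0.04},{"aperture":0.04},{"aperture":0.04},{"aperture":0.04}], "squeeze": 15}}

```text
t: 10.3
position: [0.4451, -0.2701, 0.0362]
ee_rot: [2.564, 1.814, 0.0]
ft_force: [-1.6, 0.7, 4.5]
grip_width: 0.0602
gripper_force: 15.0
```

```bash
python3 st.py
```

```text
t 10.3 pos [ 0.4451 -0.2701  0.0362] yang -0.3393728202590806 zax [ 0.0008 -0.0009 -1.    ] j [ 0.7822  0.5851 -0.3734  2.0207  0.3663  0.5986 -0.1796] w 0.06018462732221507 F [-1.6339  0.684   4.5413]
```

Converted, 0.04 m is 0.8, -0.01 m is -0.2.

Request:
{"api": "shift_gripper", "payload": {"segments": [{"trans":[0,0,-0.2],"aperture":0.04},{"trans":[0,0,-0.4],"aperture":0.04},{"trans":[0,0,-0.5],"aperture":0.04},{"trans":[0,0,-0.3],"aperture":0.04},{"aperture":0.04},{"trans":[0,0.6,0],"aperture":0.04},{"trans":[0,0.8,0],"aperture":0.04},{"trans":[0,0.6,0],"aperture":0.04},{"trans":[0,0.4,0],"aperture":0.04},{"aperture":0.04},{"trans":[0,0,0.6],"aperture":0.04},{"trans":[0,0,0.4],"aperture":0.04},{"trans":[0,0,0.32],"aperture":0.04},{"aperture":0.04},{"aperture":0.04}]}}

```text
t: 11.8
position: [0.5577, -0.3095, 0.0394]
ee_rot: [-2.564, -1.814, 0.0]
ft_force: [-0.1, -0.3, -0.3]
grip_width: 0.0601
gripper_force: 15.0
```

```bash
python3 st.py
```

```text
t 11.8 pos [ 0.5577 -0.3095  0.0394] yang -0.33906665524486995 zax [-0.0005  0.0003 -1.    ] j [ 0.7227  0.7235 -0.3724  1.727   0.3574  0.7593 -0.1659] w 0.06009247436192859 F [-0.053  -0.2713 -0.2716]
```

Converted, 0.006 m is 0.12, 0.005 m is 0.1.

Request:
{"api": "shift_gripper", "payload": {"segments": [{"trans":[0,0,0.12],"aperture":0.04},{"trans":[0,0,0.1],"aperture":0.04},{"trans":[0,0,0.04],"aperture":0.04},{"aperture":0.04},{"aperture":0.04}]}}

```text
t: 12.3
position: [0.5581, -0.3097, 0.0266]
ee_rot: [2.564, 1.815, 0.0]
ft_force: [-0.9, -0.6, 0.2]
grip_width: 0.06
gripper_force: 15.0
```

Converted, -0.045 m is -0.9, 0.001 m is 0.02.

Request:
{"api": "shift_gripper", "payload": {"segments": [{"trans":[0,0,0.02],"aperture":0.04},{"aperture":0.04},{"aperture":0.065},{"aperture":0.092},{"aperture":0.092},{"aperture":0.092},{"trans":[0,0,-0.6],"aperture":0.092},{"trans":[0,0,-0.9],"aperture":0.092},{"trans":[0,0,-0.9],"aperture":0.092},{"aperture":0.092},{"aperture":0.092}]}}

```text
t: 13.4
position: [0.5584, -0.31, 0.1466]
ee_rot: [2.563, 1.813, 0.001]
ft_force: [0.2, -0.0, 0.1]
grip_width: 0.0917
gripper_force: 0.0
```

Run:
```python
from h import *
o=[]
for n in("top","scene"):
    im=cam(n);u=proj(n,[.5577,-.3097,.04]);x,y=np.round(u).astype(int)-30;print(n,x,y)
    o.append(cv2.resize(im[y:y+60,x:x+60],None,fx=6.5,fy=6.5,interpolation=cv2.INTER_CUBIC))
cv2.imwrite("pics/g1.png",np.hstack(o))
```

```bash
python3 st.py
```

```text
top 374 187
scene 146 294
t 13.5 pos [ 0.557  -0.3095  0.1442] yang -0.33920162476995114 zax [-0.0021  0.0008 -1.    ] j [ 0.7631  0.5889 -0.4274  1.6818  0.29    0.9363 -0.1137] w 0.0919691137064502 F [-0.1683  0.2085 -0.8337]
```

View pics/g1.png

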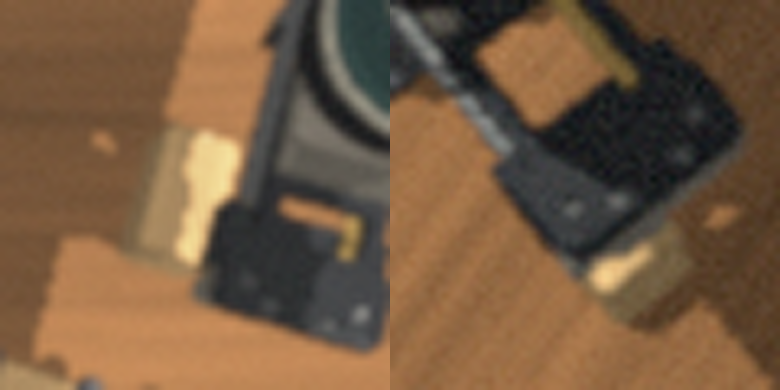

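Converted, 0.1428 rad / 6.2832 = 0.0227.

Request:
{"api": "shift_gripper", "payload": {"segments": [{"turn_vec":[0,0,0.0227],"aperture":0.08},{"turn_vec":[0,0,0.0227],"aperture":0.08},{"turn_vec":[0,0,0.0227],"aperture":0.08},{"turn_vec":[0,0,0.0227],"aperture":0.08},{"turn_vec":[0,0,0.0227],"aperture":0.08},{"turn_vec":[0,0,0.0227],"aperture":0.08},{"turn_vec":[0,0,0.0227],"aperture":0.08},{"turn_vec":[0,0,0.0227],"aperture":0.08},{"turn_vec":[0,0,0.0227],"aperture":0.08},{"turn_vec":[0,0,0.0227],"aperture":0.08},{"turn_vec":[0,0,0.0227],"aperture":0.08},{"aperture":0.08},{"aperture":0.08}]}}

```text
t: 14.8
position: [0.5574, -0.3092, 0.144]
ee_rot: [-3.097, 0.524, 0.004]
ft_force: [-0.4, -0.1, 0.0]
grip_width: 0.08
gripper_force: 0.0
```

```bash
python3 st.py .558 -.3097 .030 -1.91
```

```text
t 14.8 pos [ 0.5574 -0.3092  0.144 ] yang -1.9060902224018597 zax [-0.0023  0.0008 -1.    ] j [ 0.4998  0.5441 -0.0626  1.7007  0.0417  0.9006 -1.4859] w 0.08004670795498445 F [-0.4201 -0.0931  0.023 ]
tool delta [0.0011 0.0003 0.114 ]
rz 0.003909777598140263
```

Converted, 0.04 m is 0.8, 0.035 m is 0.7, 0.004 rad / 6.2832 = 0.0006.

Request:
{"api": "shift_gripper", "payload": {"segments": [{"turn_vec":[0,0,0.0006],"trans":[0.012,0,0.8],"aperture":0.08},{"trans":[0,0,0.7],"aperture":0.08},{"trans":[0,0,0.5],"aperture":0.08},{"trans":[0,0,0.28],"aperture":0.08},{"aperture":0.08},{"aperture":0.02},{"aperture":0.02},{"aperture":0.02},{"aperture":0.02},{"aperture":0.02},{"aperture":0.02}], "squeeze": 15}}

```text
t: 15.9
position: [0.5587, -0.3099, 0.0318]
ee_rot: [3.095, -0.536, 0.001]
ft_force: [-0.4, -0.0, -0.8]
grip_width: 0.0341
gripper_force: 0.2
```

```bash
python3 st.py
```

```text
t 15.9 pos [ 0.5587 -0.3099  0.0318] yang -1.9137756211405037 zax [ 0.0004 -0.0002 -1.    ] j [ 0.4933  0.6966 -0.0539  1.7434  0.0535  0.7025 -1.5026] w 0.03412456423486299 F [-0.4375 -0.0299 -0.8329]
```

Converted, -0.04 m is -0.8, -0.03 m is -0.6, -0.1383 rad / 6.2832 = -0.022.

Request:
{"api": "shift_gripper", "payload": {"segments": [{"aperture":0.02},{"aperture":0.02},{"trans":[0,0,-0.3],"aperture":0.02},{"trans":[0,0,-0.6],"aperture":0.02},{"trans":[0,0,-0.8],"aperture":0.02},{"trans":[0,0,-0.5],"aperture":0.02},{"turn_vec":[0,0,-0.022],"aperture":0.02},{"turn_vec":[0,0,-0.022],"aperture":0.02},{"turn_vec":[0,0,-0.022],"aperture":0.02},{"turn_vec":[0,0,-0.022],"aperture":0.02},{"turn_vec":[0,0,-0.022],"aperture":0.02},{"turn_vec":[0,0,-0.022],"aperture":0.02},{"turn_vec":[0,0,-0.022],"aperture":0.02},{"turn_vec":[0,0,-0.022],"aperture":0.02},{"turn_vec":[0,0,-0.022],"aperture":0.02},{"turn_vec":[0,0,-0.022],"aperture":0.02},{"turn_vec":[0,0,-0.022],"aperture":0.02},{"turn_vec":[0,0,-0.022],"aperture":0.02},{"aperture":0.02}]}}

```text
t: 17.8
position: [0.5583, -0.3103, 0.142]
ee_rot: [2.485, 1.921, -0.0]
ft_force: [0.1, -0.8, -1.5]
grip_width: 0.0341
gripper_force: 15.0
```

```bash
python3 st.py .5449 .1057 .14 -.254
```

```text
t 17.8 pos [ 0.5583 -0.3103  0.142 ] yang -0.2544613726839956 zax [ 0.0001 -0.0002 -1.    ] j [ 0.7787  0.5974 -0.4499  1.68    0.3092  0.935  -0.043 ] w 0.03412954710403984 F [ 0.1023 -0.78   -1.5165]
tool delta [ 0.3992 -0.1176  0.0019]
rz -0.00046137268399570885
```

Careful with the scale: shifts go in shares of 50 mm and turns go in shares of 2 pi rad. That gives: 0.045 m is 0.9, 0.04 m is 0.8.

Request:
{"api": "shift_gripper", "payload": {"segments": [{"trans":[0.4,-0.12,0],"aperture":0.02},{"trans":[0.8,-0.236,0],"aperture":0.02},{"trans":[0.9,-0.264,0],"aperture":0.02},{"trans":[0.9,-0.264,0],"aperture":0.02},{"trans":[0.9,-0.264,0],"aperture":0.02},{"trans":[0.9,-0.264,0],"aperture":0.02},{"trans":[0.9,-0.264,0],"aperture":0.02},{"trans":[0.9,-0.264,0],"aperture":0.02},{"trans":[0.8,-0.236,0],"aperture":0.02},{"trans":[0.58,-0.176,0],"aperture":0.02},{"aperture":0.02},{"aperture":0.02},{"aperture":0.02}]}}

```text
t: 19.1
position: [0.5453, 0.1041, 0.1415]
ee_rot: [2.488, 1.917, -0.001]
ft_force: [0.1, -0.0, -1.0]
grip_width: 0.0338
gripper_force: 15.0
```

```bash
python3 st.py .5449 .1057 .0525 -.254
```

Run:
```python
from h import *
j=np.load("jig.npy")[:3];o=[]
for n in("top","scene"):
    im=cam(n);u=proj(n,W(j,(0,.05,.07)));x,y=np.round(u).astype(int)-30;print(n,x,y)
    o.append(cv2.resize(im[y:y+60,x:x+60],None,fx=6.5,fy=6.5,interpolation=cv2.INTER_CUBIC))
cv2.imwrite("pics/g2.png",np.hstack(o))
```

```text
t 19.1 pos [0.5453 0.1041 0.1415] yang -0.2577498175193381 zax [ 0.     -0.0013 -1.    ] j [ 0.1703  0.4881 -0.5328  1.8848  0.323   0.8546 -0.784 ] w 0.033774383374698576 F [ 0.0939 -0.0168 -0.9609]
tool delta [ 0.0015 -0.0008  0.089 ]
rz -0.0037498175193380057
top 236 195
scene 229 156
```

View pics/g2.png

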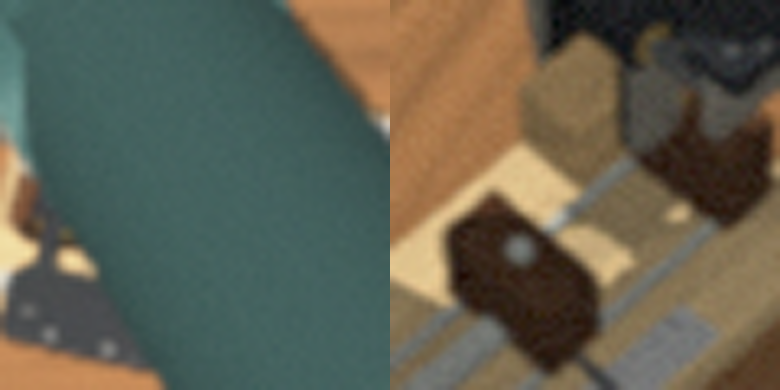

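Converted, 0.03 m is 0.6, -0.0003 m is -0.006, -0.004 rad / 6.2832 = -0.0006.

Request:
{"api": "shift_gripper", "payload": {"segments": [{"turn_vec":[0,0,-0.0006],"trans":[0.036,-0.006,0.6],"aperture":0.02},{"trans":[0,0,0.5],"aperture":0.02},{"trans":[0,0,0.3],"aperture":0.02},{"trans":[0,0,0.2],"aperture":0.02},{"trans":[0,0,0.1],"aperture":0.02},{"aperture":0.02},{"aperture":0.02}]}}

```text
t: 19.9
position: [0.5458, 0.1078, 0.0572]
ee_rot: [2.481, 1.926, 0.002]
ft_force: [0.2, -0.3, -0.4]
grip_width: 0.034
gripper_force: 15.0
```

```bash
python3 st.py .5455 .106 .0518 -.254
```

```text
t 19.9 pos [0.5458 0.1078 0.0572] yang -0.2504152099816883 zax [ 0.0012  0.0002 -1.    ] j [ 0.1103  0.6113 -0.4685  1.9252  0.4145  0.6995 -0.8574] w 0.03403277539490301 F [ 0.2461 -0.3043 -0.3894]
tool delta [-0.0018  0.0002  0.0054]
rz 0.00358479001831169
```

Converted, 0.003 m is 0.06, 0.002 m is 0.04, 0.003 rad / 6.2832 = 0.0005.

Request:
{"api": "shift_gripper", "payload": {"segments": [{"turn_vec":[0,0,0.0005],"trans":[-0.03,0,0.06],"aperture":0.02},{"trans":[0,0,0.04],"aperture":0.02},{"trans":[0,0,0.02],"aperture":0.02},{"aperture":0.02},{"aperture":0.02}]}}

```text
t: 20.4
position: [0.5452, 0.106, 0.0517]
ee_rot: [2.484, 1.922, 0.0]
ft_force: [-2.5, -1.8, 9.5]
grip_width: 0.034
gripper_force: 15.0
```

```bash
python3 st.py .5455 .106 .0518 -.254
```

```text
t 20.4 pos [0.5452 0.106  0.0517] yang -0.25360350797916903 zax [ 0.0008 -0.001  -1.    ] j [ 0.1079  0.6184 -0.4621  1.9289  0.4203  0.6894 -0.8632] w 0.034028547558277354 F [-2.5441 -1.771   9.5155]
tool delta [ 0.0001  0.0003 -0.0001]
rz 0.00039649202083102963
```

Converted, -0.05 m is -1, -0.045 m is -0.9.

Request:
{"api": "shift_gripper", "payload": {"segments": [{"trans":[0,0,-0.01],"aperture":0.02},{"aperture":0.04},{"aperture":0.055},{"aperture":0.055},{"trans":[0,0,-0.4],"aperture":0.055},{"trans":[0,0,-0.8],"aperture":0.055},{"trans":[0,0,-1],"aperture":0.055},{"trans":[0,0,-1],"aperture":0.055},{"trans":[-0.9,0,0],"aperture":0.055},{"trans":[-0.9,0,0],"aperture":0.055},{"trans":[-0.9,0,0],"aperture":0.055},{"trans":[-0.9,0,0],"aperture":0.055},{"trans":[-0.9,0,0],"aperture":0.055},{"trans":[-0.9,0,0],"aperture":0.055},{"trans":[-0.9,0,0],"aperture":0.055},{"trans":[-0.9,0,0],"aperture":0.055},{"aperture":0.055}]}}

```text
t: 22.1
position: [0.4521, -0.249, 0.2106]
ee_rot: [2.493, 1.91, -0.004]
ft_force: [0.2, 0.8, -0.8]
grip_width: 0.0551
gripper_force: 0.0
```

```bash
python3 st.py; python3 dot.py .015
```

Run:
```python
from h import *
j=np.load("jig.npy")[:3];o=[]
for n in("top","scene"):
    im=cam(n);u=proj(n,W(j,(0,.03,.04)));x,y=np.round(u).astype(int)-33;print(n,x,y)
    o.append(cv2.resize(im[y:y+66,x:x+66],None,fx=6,fy=6,interpolation=cv2.INTER_CUBIC))
cv2.imwrite("pics/g3.png",np.hstack(o))
```

```text
t 22.1 pos [ 0.4521 -0.249   0.2106] yang -0.2636097227145055 zax [-0.0013 -0.0023 -1.    ] j [ 0.8179  0.3104 -0.4517  1.9248  0.1687  0.9429  0.0217] w 0.05508444371368111 F [ 0.2454  0.7732 -0.8029]
top [278.2542 227.4373] [278.1283 227.4826] 214.0
scene [248.4503 193.7417] [249.0222 193.1591] 188.0
dot [0.532  0.0564 0.0728] jig x,y -8.645351431788148e-05 0.013963209356394226 [ 0.2346  0.2225  0.2748 -0.0849]
top at z.073: [0.0004 0.0147]
scene at z.073: [-0.0003  0.0132]
top 240 195
scene 221 164
```

View pics/g3.png

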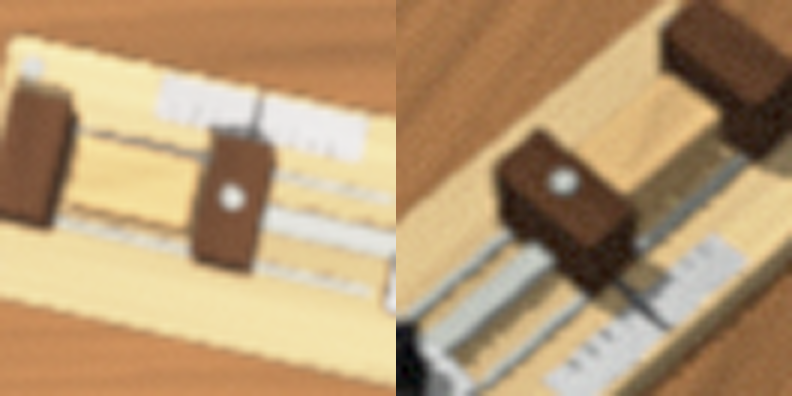

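The block sits square between the rails, head and stop, with its top at about (135,185) in the left crop. The pointer lines up with the long mark at about (260,110) in the left crop and (655,315) in the right. The stop hasn't moved since the knob was released, so I'm handing in.

```bash
python3 -c "
from bench import robot, eyes, sensors
print(robot.sign_off())"
```

```text
the job is handed in; nothing more can be done
None
```

The job is handed in at about 22 s with no verdict returned: by camera, the pointer is within about 1 mm of the mark after closing in through the play, the longer block stands upright in the jig between head and stop, and I did not handle the offcut, jar or sanding block.

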